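# Dock the lamp dimmer and turn it off

## Task

Shut down the bench lamp: pick the portable dimmer (the small box with a bar knob on top) out of the gap between the parcel and the tape roll, holding it by its body and not by its knob, and lower it upright, gently and fully home, into its charging cradle. When it sits there released, turn its knob anticlockwise (seen from above) as far as it goes, to the off stop. Keep the dimmer upright and leave everything else on the bench where it is.

Things in the scene. Friction and masses are not known exactly. Their poses are not given: they have to be found in the camera images.
- dimmer: loose grey box, 62 mm long (its x), 46 wide (its y), 42 high, 0.25 kg, a black bar knob in the middle of its top; origin at the centre of its underside, z up. It starts on the bench, its two end faces (facing +x, -x) only about 8 mm from their neighbours: the parcel at -x, the tape roll at +x; only its long sides (facing +y, -y) have room for fingers there
- knob_bar: the dimmer's knob: a disc 32 mm across, 5 mm high, carrying an upright bar 32 mm long (its x), 10 mm wide (its y), up to 25 mm above the dimmer's top; white pointer line at its +x end. Origin on the turning axis at the level of the dimmer's top, 42 mm above its underside; z up, x turns with the knob
- dimmer_knob (a joint): knob angle in rad: 0 at the off stop (fully anticlockwise seen from above), growing clockwise to 4.7 at full; a light friction (about 0.04 Nm) holds it wherever it is left. It starts between 1.9 and 4.4
- cradle: fixed black cradle: plate 112 mm long (its x), 69 wide (its y), 6 thick; two cheeks 70 mm long, 6 thick, along its long sides, 40 mm high over the plate, 53 mm apart inside; a lip 5 mm high at each end, 69 mm apart inside. The dimmer goes in with its x along the cradle's, either way round; cheeks cover its long sides, its end faces stay free. Origin under its centre, on the bench, z up
- cradle_seat (a point): centre of the cradle's floor, 6 mm above the bench, where the centre of the dimmer's underside comes to rest; axes as the cradle's
- parcel: small brown carton, 93 mm (its x) by 123 mm (its y), 64 mm high, at the dimmer's -x end; origin at the centre of its underside; leave alone
- tape_roll: roll of brown packing tape lying flat, 93 mm across, 48 mm high, at the dimmer's +x end; origin at the centre of its underside; leave alone
- stapler: desk stapler, 32 mm (its x) by 142 mm (its y), 54 mm high, beside one cheek of the cradle; origin at the centre of its underside; leave alone
- staple_box: small white box of staples, 36 mm (its x) by 62 mm (its y), 22 mm high, beside the other cheek of the cradle; origin at the centre of its underside; leave alone
- label_roll: roll of white labels standing on end, 95 mm across, 102 mm high, towards the back; origin at the centre of its underside; leave alone
- torch: small dark torch lying at the right of the bench, 33 mm (its x) by 128 mm (its y), 33 mm high; origin at the centre of its underside; leave alone
Things that resemble listed ones, but are neither listed nor needed, are in the scene too. What is shaped like the dimmer but blue or purple is not meant.

How it is judged:
By the outcome, as a careful person would: the job done as asked, in the order asked, and still so for the second after the job is handed in, with the robot touching nothing.
It also fails if it takes over 72 s, if anything falls off the work surface, if the arm or the gripper's body presses on something with over 40 N, if the wrist force passes 120 N, or if a joint passes its speed limit or range.

## Robot

A 6-joint arm with a two-finger parallel gripper is mounted at the origin on a cart in front of the work surface, level with it; the furniture and walls round the work are solid. World frame = base frame: x ahead of the robot, y to its left, z up, the work surface at z = 0. Lengths are in m, angles in degrees, forces in N, time in s.
With the tool pointing down it reaches from about 0.4 to 0.825 m from the base axis. Payload 7 kg.
Tool frame: the origin (TCP) lies at the very end of the fingers, on their centre line; the grasp point (between the pads) lies 19 mm behind it; x points along the fingers, z is the direction in which the jaws open and shut, and the axes are right-handed (so a half turn about x gives the same grasp; the last joint's range is limited). The gripper opens to 88 mm and grips with 3 to 60 N. Pads are 19 mm wide; open, the fingers measure 130 mm over their backs; the gripper's body (78 mm by 193 mm) begins 47 mm behind the grasp point.
Start: joints at [82.111, 20.546, 0.682, 0, -70.136, -16.507], TCP at [0.279, 0.615, 0.227] pointing down, gripper open.
Joint ranges: [-176.03, 176.03], [-82.01, 121.73], [-58.28, 71.71], [-173.87, 95.51], [-174.79, -0.11], [-173.66, 173.66]. Speed limits (degrees/s): [136.94, 136.94, 172.46, 180, 180, 180].

## Interface

Orientations are given as [roll, pitch, yaw] about the fixed x, y, z axes, in that order (R = Rz(yaw) Ry(pitch) Rx(roll)).
In Python, from plant import * gives the robot as it stands.
- The arm moves only by the tool arm_command, never from a script. Its argument "commands" is one flat list of numbers, 5 for each row, row after row: the shift along the tool's x, y, z in mm, then the turn about the tool's x in degrees, then the opening in per cent of the stroke, from 0 (shut) to 100 (fully open). A call has 1 to 5 rows; each row shifts and turns the pose as measured when the row begins, along the tool's axes as they then stand; what a row does not reach is not made up. A row lasts 1/8 s, in which the tool goes at most 62.5 mm and 10.7 degrees, less where a joint would pass 70% of its speed; a pose out of reach is approached as far as the arm can. A call is refused whole if a number of a shift passes 62.5 or a number of a turn 10.7, either way. A call with a gripper value outside its range is refused whole. The fingers move at their own pace and stop on an object; the grip force is fixed at half the most. Time passes only in rows, so rows that do not move let the fingers close. It gives the time, the measured TCP pose, the force and the opening at its end, in the units of the state.
- get_obs(): the state, without advancing time (a new reading comes with each control period).
- snapshot(name): name is "side" or "top"; returns a dict with "frame" (420x560x3 uint8, blue, green, red), "fov_y" (degrees; the focal length in pixels is half the picture's height over the tangent of half this angle, whatever the lens; pixels are square), "cx", "cy" (the principal point, pixels), "world_to_cam" (4x4, takes a point from world to camera coordinates). Camera axes: x right, y up, looking along -z (the intrinsics and any distortion apply to the point x, -y, -z); pixel columns grow to the right and rows downward; lengths in m; the calibration is good to about 2 mm. A picture is of the moment at which its call begins. There is no depth.
- close_job(): hands the job in, once; it reports no verdict.
The state is a dict: "clock": time; "joint_pos": joint angles; "qvel": joint speeds; "tau": joint torques, N m; "tool_pos": TCP position; "orientation": TCP orientation; "force": force on the tool from outside, world axes, zero at the start; "moment": the same for the moment, N m; "opening": finger opening in m.
Only numpy, scipy, OpenCV 4.12 (cv2) and the standard library are available. Lean on these libraries where they do the work, as an engineer would, in place of code of your own. Each camera call takes 0.05 s, during which the arm holds its last target. There are 200 camera calls.

## Working session

There is one attempt and no reset: what is moved stays moved. The work goes in short steps, Python scripts to look and compute and a tool call to move; the robot and the scene stay as the last step left them, time stands still between calls to the robot, and variables do not carry over. Pictures are saved under pics/ and viewed, about 8 in all and at most 12, crops included, and the job is handed in when it is done.

Besides the shell and the picture viewer there is one more tool, called after "Request:" as name(argument=value, ...) on one line, values as JSON. arm_command: Moves the arm, as the interface text tells. Its arguments: {"type":"object","properties":{"commands":{"type":"array"}},"required":["commands"]}

```bash
mkdir -p pics; ls
python3 - <<'E'
from plant import *
import cv2,json
for n in("side","top"):
    s=snapshot(n); cv2.imwrite(f"pics/{n}0.png",s["frame"])
    print(n,{k:(v.tolist() if hasattr(v,'tolist') else v) for k,v in s.items() if k!="frame"})
print(get_obs())
E
```

```text
pics
side {'fov_y': 48.24267921685599, 'cx': 280.5425981317365, 'cy': 211.3456860126429, 'world_to_cam': [[0.9333436224733288, -0.3585311201410575, 0.018031036541544098, -0.5919205627683446], [0.11255146102129765, 0.33995500633908776, 0.9336823669144458, -0.05149923604693931], [-0.3408839260075711, -0.8694170630689215, 0.3576480384879461, -1.266923547216474], [0.0, 0.0, 0.0, 1.0]]}
top {'fov_y': 43.7418944994304, 'cx': 275.98664816190063, 'cy': 209.847604389307, 'world_to_cam': [[0.009027602521037277, -0.999907453623047, 0.010177749348275419, -0.17649103161244795], [0.988101916135488, 0.010482864521565365, 0.15344286520004746, -0.5372035296737192], [-0.1535353565863563, 0.008671432436262515, 0.9881051060172718, -1.5237014349262166], [0.0, 0.0, 0.0, 1.0]]}
{'clock': 0.1, 'joint_pos': array([ 8.21095454e+01,  2.05862813e+01,  6.38749344e-01, -1.51280889e-02,
       -7.01355679e+01, -1.65069906e+01]), 'qvel': array([ 0.03374194, -0.07139947,  0.1720547 ,  0.05329771, -0.01969142,
        0.01131287]), 'tau': array([-4.98441714e-04, -5.84163415e+01,  2.93754619e+01,  7.01569185e+00,
        1.02201873e-02, -4.31681144e-05]), 'tool_pos': array([0.2786772 , 0.61431347, 0.22573435]), 'orientation': array([   6.79637144,   89.91569149, -107.60622459]), 'force': array([0.28829306, 1.024262  , 0.30698128]), 'moment': array([-0.01241109, -0.0067215 , -0.01804573]), 'opening': 0.08768258115417916}
```

View pics/top0.png

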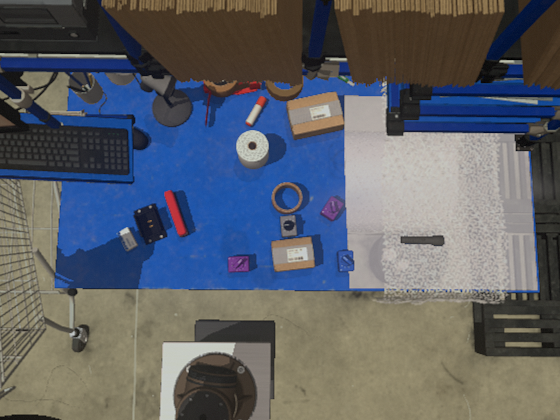

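View pics/side0.png

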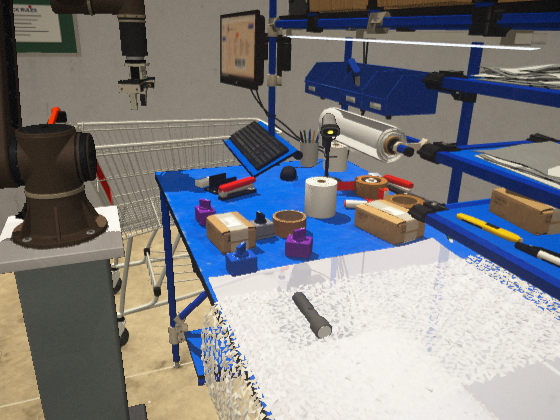

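The only match for the dimmer is the grey box at top (289,225), between the parcel (293,253) and the tape roll (287,197).
- **Lookalikes:** purple at (238,263) and (332,208), blue at (346,260).
- **Cradle:** black, at (149,223), between the red stapler (176,212) and the white staple box (128,239).

Next I'll check these in a close crop.

Run:
```python
import cv2,numpy as np
t=cv2.imread("pics/top0.png");s=cv2.imread("pics/side0.png")
def c(im,x,y,w=66,h=50,k=6):
    r=cv2.resize(im[y:y+h,x:x+w],None,fx=k,fy=k,interpolation=cv2.INTER_CUBIC)
    for i in range(0,w,10): cv2.putText(r,str(x+i),(i*k,8),0,.3,(0,255,255));r[8:12,i*k]=(0,255,255)
    for i in range(0,h,10): cv2.putText(r,str(y+i),(0,i*k+4),0,.3,(0,255,255))
    return r
A=np.hstack([c(t,256,200),c(t,117,198)]);B=np.hstack([c(s,230,195),c(s,185,160)])
cv2.imwrite("pics/crop1.png",np.vstack([A,B]))
```

```text
(no output)
```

View pics/crop1.png

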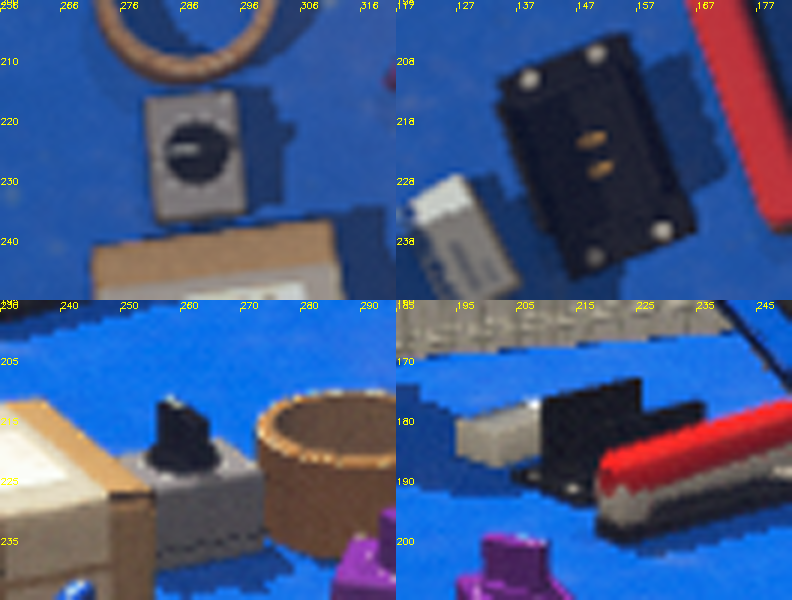

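```bash
cat > h.py <<'E'
import cv2,numpy as np
from plant import *
from scipy.optimize import least_squares,minimize
def proj(s,P):
    P=np.atleast_2d(P);q=P@s["world_to_cam"][:3,:3].T+s["world_to_cam"][:3,3]
    f=210/np.tan(np.radians(s["fov_y"]/2))
    return np.c_[s["cx"]+f*q[:,0]/-q[:,2],s["cy"]-f*q[:,1]/-q[:,2]]
def unproj(s,uv,z):
    return least_squares(lambda p:proj(s,[p[0],p[1],z])[0]-uv,[.5,0]).x
def place(P,x,y,a):
    c,n=np.cos(a),np.sin(a);return np.asarray(P)@np.array([[c,n,0],[-n,c,0],[0,0,1]])+[x,y,0]
def box(l,w,z0,z1): return np.array([[i*l/2,j*w/2,z] for i in(-1,1) for j in(-1,1) for z in(z0,z1)])
def fitpts(s,P,uv,x0):
    r=least_squares(lambda p:(proj(s,place(P,*p))-uv).ravel(),x0);return r.x,np.abs(r.fun).max()
def hullmask(s,P,k=8,win=None):
    x,y,w,h=win;m=np.zeros((h*k,w*k),np.float32)
    q=cv2.convexHull(((proj(s,P)-[x,y]+.5)*k-.5).astype(np.float32))
    cv2.fillPoly(m,[np.round(q*16).astype(np.int32)],1.,shift=4)
    return cv2.resize(m,(w,h),interpolation=cv2.INTER_AREA)
def fithull(s,B,mask,win,x0):
    f=lambda p:((hullmask(s,place(B,p[0],p[1],p[2]),8,win)-mask)**2).sum()
    r=minimize(f,x0,method="Nelder-Mead",options=dict(initial_simplex=np.array([x0]+[np.add(x0,d) for d in([.006,0,0],[0,.006,0],[0,0,.1])]),xatol=1e-5));return r.x,r.fun
def toolR():
    o=get_obs();from scipy.spatial.transform import Rotation as R
    return o,R.from_euler("xyz",o["orientation"],degrees=True).as_matrix()
E
python3 - <<'E'
from h import *
s=snapshot("top");d=snapshot("side")
hsv=cv2.cvtColor(s["frame"],cv2.COLOR_BGR2HSV)
win=(270,208,40,32)
x,y,w,h=win
sub=hsv[y:y+h,x:x+w];m=((sub[...,1]<70)).astype(np.uint8)
m[:int(214-y)]=0
n,l,st,ce=cv2.connectedComponentsWithStats(m);i=1+np.argmax(st[1:,4]);m=(l==i).astype(np.uint8)
c,_=cv2.findContours(m,0,1);hm=np.zeros_like(m,np.float32);cv2.fillPoly(hm,[cv2.convexHull(max(c,key=len))],1.)
print(m.sum(),hm.sum());print('\n'.join(''.join('.#'[v] for v in r) for r in m))
p0=list(unproj(s,[288.5,226],.03))+[-.0]
print("dimmer hull",fithull(s,box(.062,.046,0,.042),hm,win,p0))
k=unproj(s,[256+198/6-.5,200+152/6-.5],.052);print("knob",k)
C=lambda a,b,X,Y:np.array([X+a/6-.5,Y+b/6-.5])
# side view dimmer top corner near right & bottom
pts=[C(a-396,b,117,198) for a,b in[(502,81),(627,33),(695,230),(580,278)]]
P=[[.056,.0345,.006],[.056,-.0345,.006],[-.056,-.0345,.006],[-.056,.0345,.006]]
print("cradle corners",fitpts(s,P,np.array(pts),[.5,.2,.3]))
sc=[C(a-396,b,117,198) for a,b in[(530,78),(596,53),(662,230),(596,257)]]
w=np.array([unproj(s,q,.006) for q in sc]);print("screws",w,w.mean(0))
o,R=toolR();print(o["tool_pos"],R)
tr=[unproj(s,q,.03) for q in[(287,197)]];print("tape",tr)
E
```

```text
260 339.0
........................................
........................................
........................................
........................................
........................................
........................................
........................................
.....................####...............
...........##############...............
..........###############...............
..........################..............
..........################..............
..........################..............
..........######.....#####..............
...........####........###..............
...........####.........##..............
...........#########....##..............
...........#########....##..............
...........###.........###..............
...........####........###..............
...........####........####.............
...........#####.....######.............
...........################.............
...........################.............
............###############.............
............###############.............
............###############.............
............###############.............
............#########...................
........................................
........................................
........................................
dimmer hull (array([ 0.49400938, -0.2080418 ,  0.10436165]), np.float64(12.04345703125))
knob [ 0.49288184 -0.20860113]
cradle corners (array([0.49901038, 0.20963255, 0.39458432]), np.float64(1.3672203553320799))
screws [[0.53809812 0.24745328]
 [0.55134566 0.21452421]
 [0.46108341 0.17707326]
 [0.44706517 0.20973159]] [0.49939809 0.21219558]
[0.2787199  0.61443715 0.22596496] [[-3.01970827e-04  9.10689060e-01 -4.13092417e-01]
 [-1.00721902e-03 -4.13092503e-01 -9.10688514e-01]
 [-9.99999447e-01  1.41073175e-04  1.04200522e-03]]
tape [array([ 0.58057326, -0.20432968])]
```

Measured positions:
- **Dimmer:** about (0.494, -0.208), yaw about 6°, pointer toward +y.
- **Cradle:** about (0.499, 0.212), yaw 22.5°.

**Plan:** grip the long sides first. The cheeks would block that grip in the cradle, so I'll set the dimmer down on open bench and regrip it by its end faces before inserting it.

Request:
arm_command(commands=[0, 50, 32, 0, 100, 0, 50, 32, 0, 100, 0, 50, 32, 0, 100, 0, 50, 32, 0, 100, 0, 50, 32, 0, 100])

```text
clock: 0.82
tool_pos: [0.4423, 0.3616, 0.2243]
orientation: [10.6, 89.8, -103.5]
force: [0.6, 0.1, 0.3]
opening: 0.0876
```

Request:
arm_command(commands=[0, 28, 50, 0, 100, 0, 28, 50, 0, 100, 0, 28, 50, 0, 100, 0, 28, 50, 0, 100, 0, 28, 50, 0, 100])

```text
clock: 1.45
tool_pos: [0.469, 0.0668, 0.2251]
orientation: [24.4, 89.8, -89.7]
force: [1.0, 0.3, -0.2]
opening: 0.0877
```

Request:
arm_command(commands=[0, 28, 50, 0, 100, 0, 28, 50, 0, 100, 0, 28, 50, 0, 100, 0, 28, 50, 0, 100, 0, 0, 0, 0, 100])

```text
clock: 2.08
tool_pos: [0.4887, -0.1723, 0.2265]
orientation: [59.4, 89.8, -54.8]
force: [-1.0, 0.4, -0.1]
opening: 0.0878
```

Request:
arm_command(commands=[0, 0, 0, -10, 100, 0, 0, 0, -10, 100, 0, 0, 0, -10, 100, 0, 0, 0, 0, 100])

```text
clock: 2.58
tool_pos: [0.4879, -0.1716, 0.2259]
orientation: [19.0, 89.9, -64.5]
force: [-0.4, 0.2, 0.1]
opening: 0.0873
```

```bash
cat >> h.py <<'E'
def goto(x,y,z,jaw):
    "print remaining move in tool axes (mm,deg) to TCP x,y,z with jaw (tool z) at yaw jaw deg (mod 180)"
    o,R=toolR();d=R.T@(np.array([x,y,z])-o["tool_pos"])*1000
    a=np.degrees(np.arctan2(R[1,2],R[0,2]));t=-((jaw-a+90)%180-90)
    print("t%.2f"%o["clock"],"pos",o["tool_pos"].round(4),"jaw %.1f q6 %.1f open %.4f"%(a,o["joint_pos"][5],o["opening"]),"tilt",R[2].round(3),"F",o["force"].round(1),"M",o["moment"].round(2))
    print("  shift",d.round(1),"turn %.1f (turned frame shift: see after turn)"%t)
E
python3 -c "
from h import *
goto(.494,-.208,.1,-84)"
```

```text
t2.58 pos [ 0.4879 -0.1716  0.2259] jaw -83.6 q6 93.9 open 0.0873 tilt [-1.     0.001  0.002] F [-0.4  0.2  0.1] M [-0.08  0.05 -0.  ]
  shift [126.    1.8  36.6] turn 0.4 (turned frame shift: see after turn)
```

Request:
arm_command(commands=[40, 0, 20, 0, 100, 40, 2, 17, 0, 100, 46, 0, 0, 0, 100, 0, 0, 0, 0, 100])

```text
clock: 3.08
tool_pos: [0.4961, -0.2074, 0.0988]
orientation: [60.1, 89.7, -24.3]
force: [0.6, 0.6, 0.1]
opening: 0.0873
```

```bash
python3 -c "
from h import *
goto(.494,-.208,.012,-84)
d=snapshot('side');s=snapshot('top')
a=cv2.resize(d['frame'][150:250,200:330],None,fx=4,fy=4,interpolation=2);b=cv2.resize(s['frame'][180:280,240:340],None,fx=4,fy=4,interpolation=2)
cv2.imwrite('pics/c2.png',np.hstack([a[:,:400],b]))"
```

```text
t3.08 pos [ 0.4961 -0.2074  0.0988] jaw -84.4 q6 97.2 open 0.0873 tilt [-1.     0.005  0.003] F [0.6 0.6 0.1] M [-0.07  0.07 -0.02]
  shift [86.8 -2.6  0.1] turn -0.4 (turned frame shift: see after turn)
```

View pics/c2.png

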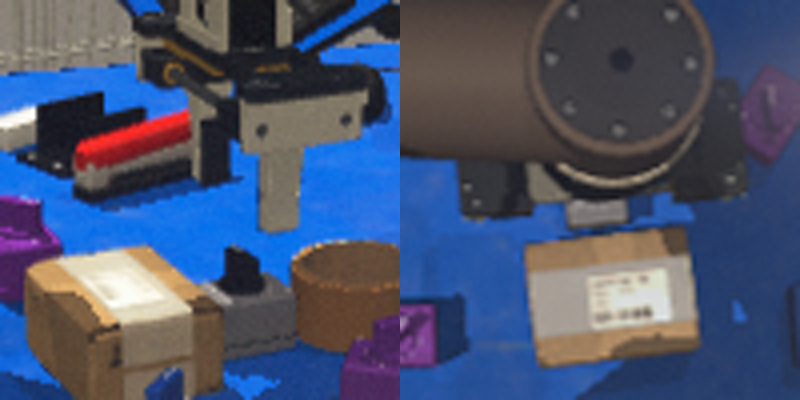

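The left crop shows the gripper squarely above the grey dimmer (knob at 242,268) with a finger on each side. Descending.

Request:
arm_command(commands=[30, -2, 0, 0, 100, 30, 0, 0, 0, 100, 15, 0, 0, 0, 100, 10, 0, 0, 0, 100, 0, 0, 0, 0, 100])

```text
clock: 3.8
tool_pos: [0.5077, -0.2081, 0.0264]
orientation: [72.7, 88.2, -11.6]
force: [-0.2, 0.6, 0.2]
opening: 0.0876
```

```bash
python3 -c "
from h import *
goto(.494,-.208,.012,-84)
d=snapshot('side')
cv2.imwrite('pics/c3.png',cv2.resize(d['frame'][190:250,220:300],None,fx=8,fy=8,interpolation=2))"
```

```text
t3.80 pos [ 0.5077 -0.2081  0.0264] jaw -84.3 q6 96.9 open 0.0876 tilt [-1.     0.029  0.009] F [-0.2  0.6  0.2] M [0.04 0.09 0.01]
  shift [ 13.9 -14.1  -1.6] turn -0.3 (turned frame shift: see after turn)
```

View pics/c3.png

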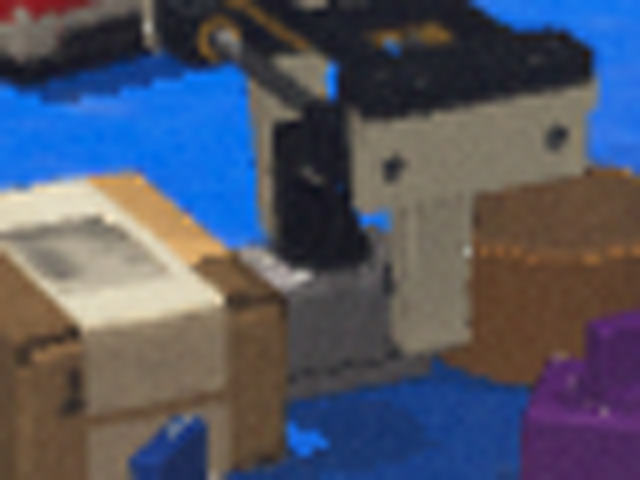

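The fast descent drifted 12 mm in +x and tilted the tool 1.7°. I'll back up and see whether that undoes itself.

Request:
arm_command(commands=[-30, 0, 0, 0, 100, -30, 0, 0, 0, 100, 0, 0, 0, 0, 100])

```text
clock: 4.22
tool_pos: [0.5076, -0.2081, 0.0911]
orientation: [72.6, 88.0, -11.7]
force: [-0.6, 0.7, -0.6]
opening: 0.0875
```

```bash
python3 -c "
from h import *
goto(.494,-.208,.012,-84);print(get_obs()['joint_pos'].round(2))"
```

```text
t4.22 pos [ 0.5076 -0.2081  0.0911] jaw -84.3 q6 97.0 open 0.0875 tilt [-0.999  0.033  0.01 ] F [-0.6  0.7 -0.6] M [0.   0.03 0.02]
  shift [ 78.6 -16.2  -2.3] turn -0.3 (turned frame shift: see after turn)
[ -1.57  15.05 -27.26   0.49 -45.73  96.95]
```

Request:
arm_command(commands=[0, -8, -1, 0, 100, 0, -8, -1, 0, 100, 0, 0, 0, 0, 100])

```text
clock: 4.6
tool_pos: [0.4893, -0.2075, 0.09]
orientation: [73.0, 88.1, -11.3]
force: [0.8, -0.8, 0.7]
opening: 0.0878
```

```bash
python3 -c "
from h import *
goto(.494,-.208,.012,-84);print(get_obs()['joint_pos'].round(2))"
```

```text
t4.60 pos [ 0.4893 -0.2075  0.09  ] jaw -84.3 q6 96.9 open 0.0878 tilt [-0.999  0.032  0.01 ] F [ 0.8 -0.8  0.7] M [-0.02  0.11 -0.03]
  shift [78.2  2.1  0.2] turn -0.3 (turned frame shift: see after turn)
[ -1.58  13.7  -29.37   0.46 -45.02  96.94]
```

Request:
arm_command(commands=[10, 0, 0, 0, 100])

```text
clock: 4.72
tool_pos: [0.49, -0.2076, 0.08]
orientation: [73.1, 88.0, -11.2]
force: [0.2, 0.2, -2.1]
opening: 0.0877
```

Request:
arm_command(commands=[10, 0, 0, 0, 100])

```text
clock: 4.85
tool_pos: [0.4902, -0.2077, 0.0689]
orientation: [73.1, 88.0, -11.2]
force: [-0.8, 0.3, -0.2]
opening: 0.0878
```

Request:
arm_command(commands=[0, 0, 0, 0, 100])

```text
clock: 4.97
tool_pos: [0.4894, -0.2076, 0.0674]
orientation: [72.6, 88.2, -11.8]
force: [0.4, 0.4, -0.0]
opening: 0.0874
```

```bash
python3 -c "
from h import *
goto(.494,-.208,.012,-84);print(get_obs()['joint_pos'].round(2))"
```

```text
t4.97 pos [ 0.4894 -0.2076  0.0674] jaw -84.3 q6 96.9 open 0.0874 tilt [-0.999  0.03   0.01 ] F [ 0.4  0.4 -0. ] M [-0.12  0.14  0.02]
  shift [55.5  2.8  0.3] turn -0.3 (turned frame shift: see after turn)
[ -1.59  15.51 -30.65   0.48 -42.06  96.92]
```

Small steps track well, so I'll use them near things. I'll test with larger moves whether the tilt can be undone before gripping.

Request:
arm_command(commands=[-40, 0, 0, 0, 100, -40, 0, 0, 0, 100])

```text
clock: 5.22
tool_pos: [0.4848, -0.2069, 0.1451]
orientation: [69.1, 88.7, -15.3]
force: [1.3, 0.4, 0.1]
opening: 0.0877
```

Request:
arm_command(commands=[-40, 0, 0, 0, 100, 0, 0, 0, 0, 100])

```text
clock: 5.48
tool_pos: [0.4857, -0.207, 0.1892]
orientation: [69.8, 88.4, -14.5]
force: [-0.8, -0.2, -0.7]
opening: 0.088
```

Request:
arm_command(commands=[40, 0, 0, 0, 100])

```text
clock: 5.6
tool_pos: [0.4891, -0.2075, 0.1513]
orientation: [71.4, 88.0, -12.8]
force: [0.1, 0.3, -1.1]
opening: 0.0873
```

Request:
arm_command(commands=[0, 0, 0, 0, 100])

```text
clock: 5.72
tool_pos: [0.4868, -0.2072, 0.1484]
orientation: [70.5, 88.4, -13.8]
force: [-0.0, 0.6, -0.1]
opening: 0.088
```

Request:
arm_command(commands=[40, 0, 0, 0, 100, 0, 0, 0, 0, 100])

```text
clock: 5.98
tool_pos: [0.4889, -0.2078, 0.1092]
orientation: [68.7, 88.4, -15.5]
force: [0.0, 0.3, 0.6]
opening: 0.0878
```

Request:
arm_command(commands=[0, 0, 0, 0, 100, 0, 0, 0, 0, 100, 0, 0, 0, 0, 100, 0, 0, 0, 0, 100, 0, 0, 0, 0, 100])

```text
clock: 6.6
tool_pos: [0.4921, -0.2084, 0.1149]
orientation: [69.1, 87.9, -15.0]
force: [0.4, -0.5, 0.4]
opening: 0.0876
```

```bash
python3 -c "
from h import *
goto(.494,-.208,.012,-84);print(get_obs()['joint_pos'].round(2))"
```

```text
t6.60 pos [ 0.4921 -0.2084  0.1149] jaw -84.2 q6 97.0 open 0.0876 tilt [-0.999  0.034  0.013] F [ 0.4 -0.5  0.4] M [-0.01  0.16 -0.02]
  shift [102.8  -1.5  -1.5] turn -0.2 (turned frame shift: see after turn)
[ -1.56  12.11 -27.57   0.64 -48.32  96.96]
```

Request:
arm_command(commands=[-60, 0, 0, 0, 100, -60, 0, 0, 0, 100, -60, 0, 0, 0, 100])

```text
clock: 6.98
tool_pos: [0.483, -0.2063, 0.2946]
orientation: [65.3, 88.6, -19.0]
force: [1.8, -0.2, 0.3]
opening: 0.0879
```

Request:
arm_command(commands=[0, 0, 0, 0, 100])

```text
clock: 7.1
tool_pos: [0.4851, -0.2069, 0.3002]
orientation: [67.5, 88.0, -16.6]
force: [-0.9, 0.4, -0.7]
opening: 0.0875
```

Request:
arm_command(commands=[15, 0, 0, 0, 100, 15, 0, 0, 0, 100, 15, 0, 0, 0, 100, 15, 0, 0, 0, 100, 15, 0, 0, 0, 100])

```text
clock: 7.72
tool_pos: [0.4852, -0.2071, 0.2162]
orientation: [66.5, 88.4, -17.7]
force: [0.9, -0.3, -0.2]
opening: 0.0874
```

Request:
arm_command(commands=[0, 0, 0, 0, 100])

```text
clock: 7.85
tool_pos: [0.4843, -0.207, 0.2143]
orientation: [64.9, 88.6, -19.3]
force: [-0.8, -0.6, -0.2]
opening: 0.0882
```

```bash
python3 -c "
from h import *
goto(.494,-.208,.012,-84);o=get_obs();print(o['joint_pos'].round(2),o['qvel'].round(2),o['tau'].round(1))"
```

```text
t7.85 pos [ 0.4843 -0.207   0.2143] jaw -84.2 q6 97.0 open 0.0882 tilt [-1.     0.022  0.01 ] F [-0.8 -0.6 -0.2] M [-0.09  0.09  0.01]
  shift [ 2.024e+02  5.100e+00 -1.000e-01] turn -0.2 (turned frame shift: see after turn)
[ -1.46   6.18 -20.22   0.48 -62.27  97.02] [-0.09 -0.25  1.01  0.58 -0.03 -0.1 ] [  0.  -36.3  27.5   6.4   0.4  -0. ]
```

Request:
arm_command(commands=[15, 1, 0, 0, 100, 15, 1, 0, 0, 100, 15, 1, 0, 0, 100, 15, 1, 0, 0, 100, 15, 1, 0, 0, 100])

```text
clock: 8.48
tool_pos: [0.4927, -0.2073, 0.1359]
orientation: [66.2, 88.4, -18.0]
force: [-0.4, 0.8, 0.4]
opening: 0.0875
```

Request:
arm_command(commands=[15, 0, 0, 0, 100, 15, 0, 0, 0, 100, 0, 0, 0, 0, 100])

```text
clock: 8.85
tool_pos: [0.4927, -0.2075, 0.1019]
orientation: [64.4, 88.6, -19.8]
force: [0.6, 0.4, -0.0]
opening: 0.0873
```

```bash
python3 -c "
from h import *
goto(.494,-.208,.012,-84)"
```

```text
t8.85 pos [ 0.4927 -0.2075  0.1019] jaw -84.2 q6 96.9 open 0.0873 tilt [-1.     0.022  0.011] F [ 0.6  0.4 -0. ] M [-0.02  0.09 -0.  ]
  shift [89.9 -0.7 -0.3] turn -0.2 (turned frame shift: see after turn)
```

Request:
arm_command(commands=[15, 0, 0, 0, 100, 15, 0, 0, 0, 100, 15, 0, 0, 0, 100, 15, 0, 0, 0, 100, 10, 0, 0, 0, 100])

```text
clock: 9.48
tool_pos: [0.4955, -0.2082, 0.0284]
orientation: [65.8, 88.5, -18.4]
force: [-0.3, 0.5, -0.5]
opening: 0.0875
```

```bash
python3 -c "
from h import *
goto(.494,-.208,.012,-84)"
```

```text
t9.47 pos [ 0.4955 -0.2082  0.0284] jaw -84.2 q6 96.8 open 0.0875 tilt [-1.     0.025  0.011] F [-0.3  0.5 -0.5] M [-0.02  0.1  -0.01]
  shift [16.4 -1.8 -0.6] turn -0.2 (turned frame shift: see after turn)
```

Request:
arm_command(commands=[8, -1, 0, 0, 100, 7, -1, 0, 0, 100, 0, 0, 0, 0, 40])

```text
clock: 9.85
tool_pos: [0.4934, -0.2086, 0.0116]
orientation: [65.0, 88.5, -19.2]
force: [0.2, -0.2, -0.1]
opening: 0.0825
```

Request:
arm_command(commands=[0, 0, 0, 0, 40, 0, 0, 0, 0, 40, 0, 0, 0, 0, 40])

```text
clock: 10.22
tool_pos: [0.4942, -0.2087, 0.0127]
orientation: [65.9, 88.4, -18.3]
force: [0.2, 0.4, 0.6]
opening: 0.0535
```

```bash
python3 -c "
from h import *
goto(.494,-.208,.012,-84)"
```

```text
t10.22 pos [ 0.4942 -0.2087  0.0127] jaw -84.2 q6 96.8 open 0.0535 tilt [-1.     0.025  0.011] F [0.2 0.4 0.6] M [-0.02  0.12  0.02]
  shift [ 0.6 -0.2 -0.7] turn -0.2 (turned frame shift: see after turn)
```

Request:
arm_command(commands=[0, 0, 0, 0, 40, 0, 0, 0, 0, 0, 0, 0, 0, 0, 0])

```text
clock: 10.6
tool_pos: [0.4944, -0.2088, 0.013]
orientation: [66.0, 88.4, -18.2]
force: [0.0, -0.5, -1.4]
opening: 0.0455
```

```bash
python3 -c "
from h import *
goto(.494,-.208,.012,-84)"
```

```text
t10.60 pos [ 0.4944 -0.2088  0.013 ] jaw -84.2 q6 96.8 open 0.0455 tilt [-1.     0.026  0.012] F [ 0.  -0.5 -1.4] M [-0.21 -0.04  0.01]
  shift [ 0.9 -0.4 -0.9] turn -0.2 (turned frame shift: see after turn)
```

Gripped on the body at 45.5 mm. Lifting straight up.

Request:
arm_command(commands=[-12, 0.3, 0, 0, 0, -15, 0.4, 0, 0, 0, -15, 0.4, 0, 0, 0, -15, 0.4, 0, 0, 0, -15, 0.4, 0, 0, 0])

```text
clock: 11.22
tool_pos: [0.4914, -0.2073, 0.0871]
orientation: [64.4, 88.7, -19.8]
force: [-0.3, -0.3, -3.9]
opening: 0.0462
```

Request:
arm_command(commands=[-15, 0, 0, 0, 0, -15, 0, 0, 0, 0, -15, 0, 0, 0, 0, -15, 0, 0, 0, 0, 0, 0, 0, 0, 0])

```text
clock: 11.85
tool_pos: [0.4885, -0.206, 0.1523]
orientation: [68.7, 88.7, -15.6]
force: [0.2, -0.3, -4.0]
opening: 0.0459
```

```bash
python3 -c "
from h import *
goto(.52,.03,.14,-67.5)
s=snapshot('top');d=snapshot('side')
cv2.imwrite('pics/c4.png',np.hstack([cv2.resize(d['frame'][100:260,190:350],None,fx=2.5,fy=2.5,interpolation=2),cv2.resize(s['frame'][160:320,200:360],None,fx=2.5,fy=2.5,interpolation=2)]))"
```

```text
t11.85 pos [ 0.4885 -0.206   0.1523] jaw -84.3 q6 96.9 open 0.0459 tilt [-1.     0.021  0.008] F [ 0.2 -0.3 -4. ] M [ 0.03  0.05 -0.05]
  shift [  11.6   54.7 -231.7] turn -16.8 (turned frame shift: see after turn)
```

View pics/c4.png

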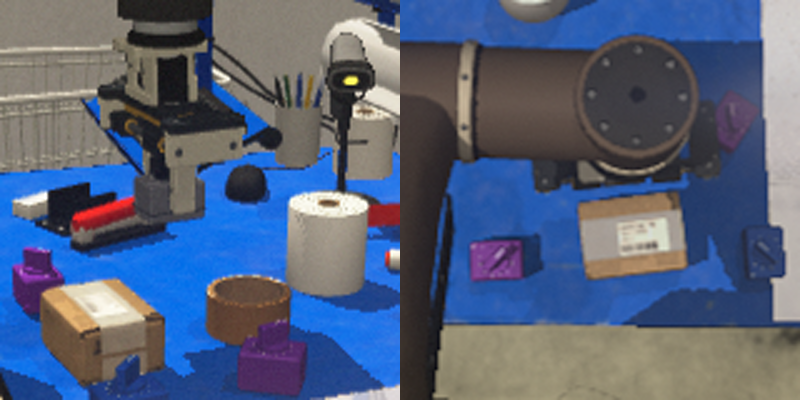

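The side crop shows the dimmer held upright (around 150,195), with the parcel and tape roll unmoved. Moving to an open staging spot near (0.53, 0.02).

Request:
arm_command(commands=[0, 10, -25, 0, 0, 0, 10, -38, 0, 0, 0, 10, -38, 0, 0, 0, 10, -38, 0, 0, 0, 10, -38, 0, 0])

```text
clock: 12.58
tool_pos: [0.5171, -0.0221, 0.1457]
orientation: [55.9, 89.3, -28.8]
force: [0.5, -0.2, -4.8]
opening: 0.0458
```

Request:
arm_command(commands=[0, 5, -25, 0, 0, 0, 0, 0, -8, 0, 0, 0, 0, -8, 0, 0, 0, 0, 0, 0])

```text
clock: 13.08
tool_pos: [0.5177, 0.007, 0.1416]
orientation: [9.0, 89.5, -59.0]
force: [-0.9, 0.1, -3.0]
opening: 0.0458
```

```bash
python3 -c "
from h import *
goto(.53,.02,.014,-67.5)"
```

```text
t13.07 pos [0.5177 0.007  0.1416] jaw -68.0 q6 88.7 open 0.0458 tilt [-1.     0.001  0.009] F [-0.9  0.1 -3. ] M [-0.05  0.05 -0.01]
  shift [127.6  16.1  -8.6] turn -0.5 (turned frame shift: see after turn)
```

Request:
arm_command(commands=[10, 3, -2, 0, 0, 15, 3, -2, 0, 0, 15, 0, 0, 0, 0, 15, 0, 0, 0, 0, 15, 0, 0, 0, 0])

```text
clock: 13.7
tool_pos: [0.5217, 0.0124, 0.0656]
orientation: [-1.0, 89.5, -69.7]
force: [0.1, -0.1, -3.3]
opening: 0.0458
```

Request:
arm_command(commands=[15, 0, 0, 0, 0, 12, 0, 0, 0, 0, 8, 0, 0, 0, 0])

```text
clock: 14.08
tool_pos: [0.5206, 0.0116, 0.0259]
orientation: [-26.3, 89.5, -95.1]
force: [-0.8, 0.4, -4.6]
opening: 0.0459
```

```bash
python3 -c "
from h import *
goto(.53,.02,.014,-67.5)"
```

```text
t14.07 pos [0.5206 0.0116 0.0259] jaw -68.9 q6 87.3 open 0.0459 tilt [-1.    -0.004  0.008] F [-0.8  0.4 -4.6] M [-0.01 -0.05  0.04]
  shift [11.8 11.9 -4.6] turn -1.4 (turned frame shift: see after turn)
```

Request:
arm_command(commands=[5, 0, 0, 0, 0, 4, 0, 0, 0, 0])

```text
clock: 14.32
tool_pos: [0.5207, 0.0114, 0.0161]
orientation: [-27.5, 89.5, -96.4]
force: [-0.6, -0.7, -3.7]
opening: 0.0458
```

Request:
arm_command(commands=[2, 0, 0, 0, 0])

```text
clock: 14.45
tool_pos: [0.5208, 0.0115, 0.0141]
orientation: [-25.7, 89.5, -94.6]
force: [0.0, 0.0, -2.5]
opening: 0.0458
```

Request:
arm_command(commands=[2, 0, 0, 0, 0])

```text
clock: 14.58
tool_pos: [0.5209, 0.0114, 0.0132]
orientation: [-24.3, 89.5, -93.2]
force: [-11.4, 1.3, 24.7]
opening: 0.0453
```

On the bench. Releasing, rising clear of the knob and taking a look.

Request:
arm_command(commands=[0, 0, 0, 0, 100, 0, 0, 0, 0, 100, 0, 0, 0, 0, 100, 0, 0, 0, 0, 100])

```text
clock: 15.08
tool_pos: [0.5229, 0.0121, 0.0151]
orientation: [5.3, 89.5, -63.5]
force: [-0.3, 0.4, -0.6]
opening: 0.0802
```

Request:
arm_command(commands=[-15, 0, 0, 0, 100, -20, 0, 0, 0, 100, -20, 0, 0, 0, 100, -20, 0, 0, 0, 100, -15, 0, 0, 0, 100])

```text
clock: 15.7
tool_pos: [0.5224, 0.0126, 0.1108]
orientation: [1.5, 89.5, -67.3]
force: [0.5, -0.3, -1.2]
opening: 0.0875
```

Request:
arm_command(commands=[0, 0, 0, 10, 100, 0, 0, 0, 10, 100, 0, 0, 0, 10, 100, 0, 0, 0, 10, 100, 0, 0, 0, 10, 100])

```text
clock: 16.32
tool_pos: [0.5242, 0.0131, 0.1184]
orientation: [93.2, 89.2, -27.1]
force: [-1.0, 0.5, 0.1]
opening: 0.0878
```

Request:
arm_command(commands=[0, 0, 0, 10, 100, 0, 0, 0, 10, 100, 0, 0, 0, 10, 100, 0, 0, 0, 10, 100, 0, 0, 0, 0, 100])

```text
clock: 16.95
tool_pos: [0.5248, 0.0132, 0.1239]
orientation: [145.8, 89.0, -15.8]
force: [-0.3, -1.0, 1.0]
opening: 0.0877
```

```bash
python3 -c "
from h import *
goto(.521,.0115,.012,-158.9)
s=snapshot('top');d=snapshot('side')
cv2.imwrite('pics/c5.png',np.hstack([cv2.resize(d['frame'][120:220,170:270],None,fx=4,fy=4,interpolation=2),cv2.resize(s['frame'][170:270,160:260],None,fx=4,fy=4,interpolation=2)]))"
```

```text
t16.95 pos [0.5248 0.0132 0.1239] jaw -161.6 q6 -5.4 open 0.0877 tilt [-1.     0.01  -0.014] F [-0.3 -1.   1. ] M [ 0.03 -0.02  0.01]
  shift [111.8  -0.6   5.8] turn -2.7 (turned frame shift: see after turn)
```

View pics/c5.png

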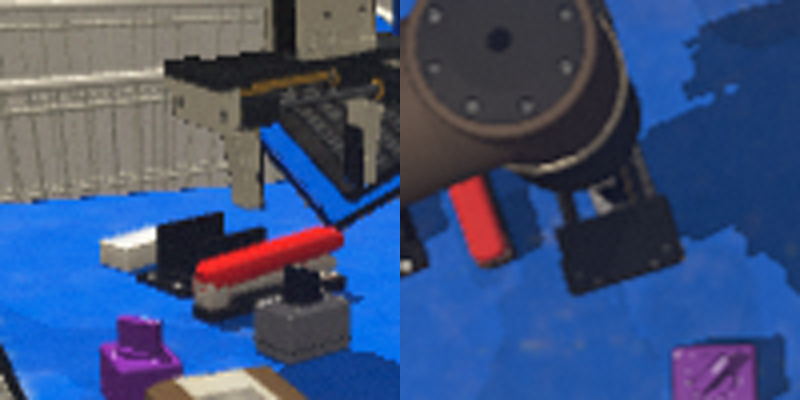

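The dimmer stands upright at the staging spot (side crop 303,320), below the open gripper. Regripping by its end faces.

Request:
arm_command(commands=[0, 0, 4, -2.5, 100, 15, 0, 0, 0, 100, 15, 0, 0, 0, 100, 0, 0, 0, 0, 100])

```text
clock: 17.55
tool_pos: [0.5213, 0.0118, 0.0917]
orientation: [142.1, 89.0, -16.3]
force: [0.4, -0.3, 0.5]
opening: 0.0873
```

```bash
python3 -c "
from h import *
goto(.521,.0115,.011,-158.9)"
```

```text
t17.55 pos [0.5213 0.0118 0.0917] jaw -158.4 q6 -2.4 open 0.0873 tilt [-1.     0.01  -0.013] F [ 0.4 -0.3  0.5] M [ 0.06  0.08 -0.02]
  shift [80.7 -0.7  1.5] turn 0.5 (turned frame shift: see after turn)
```

Request:
arm_command(commands=[15, 0, 0, 0, 100, 15, 0, 0, 0, 100, 15, 0, 1, 0, 100, 15, 0, 0, 0, 100, 10, 0, 0, 0, 100])

```text
clock: 18.18
tool_pos: [0.5218, 0.0111, 0.0171]
orientation: [141.1, 89.1, -17.3]
force: [-1.3, -0.1, 1.0]
opening: 0.0877
```

```bash
python3 -c "
from h import *
goto(.521,.0115,.011,-158.9)"
```

```text
t18.18 pos [0.5218 0.0111 0.0171] jaw -158.4 q6 -2.5 open 0.0877 tilt [-1.     0.01  -0.013] F [-1.3 -0.1  1. ] M [0.09 0.07 0.04]
  shift [ 6.1 -0.7  0.6] turn 0.5 (turned frame shift: see after turn)
```

Request:
arm_command(commands=[5, -0.5, 0.5, 0.5, 100, 0, 0, 0, 0, 50, 0, 0, 0, 0, 50, 0, 0, 0, 0, 0])

```text
clock: 18.68
tool_pos: [0.5213, 0.0114, 0.0116]
orientation: [140.4, 89.1, -18.5]
force: [-0.6, -0.6, 0.7]
opening: 0.0631
```

Request:
arm_command(commands=[0, 0, 0, 0, 0, 0, 0, 0, 0, 0])

```text
clock: 18.92
tool_pos: [0.5209, 0.0113, 0.0117]
orientation: [141.0, 89.1, -17.9]
force: [0.4, 0.1, -2.6]
opening: 0.0616
```

```bash
python3 -c "
from h import *
goto(.4992,.212,.14,-157.5)"
```

```text
t18.93 pos [0.5209 0.0113 0.0117] jaw -159.0 q6 -3.1 open 0.0616 tilt [-1.     0.01  -0.012] F [ 0.4  0.1 -2.6] M [0.1  0.05 0.03]
  shift [-129.6 -193.8  -53.4] turn -1.5 (turned frame shift: see after turn)
```

Gripped by the ends at 61.6 mm. Lifting and carrying it over the cradle.

Request:
arm_command(commands=[-12, 0, 0, 0, 0, -18, 0, 0, 0, 0, -18, 0, 0, 0, 0, -18, 0, 0, 0, 0, -18, 0, 0, 0, 0])

```text
clock: 19.55
tool_pos: [0.518, 0.0112, 0.0994]
orientation: [132.8, 89.2, -26.2]
force: [1.3, -0.5, -3.9]
opening: 0.0619
```

Request:
arm_command(commands=[-18, 0, 0, 0, 0, -10, -20, -4, 0, 0, 0, -32, -9, 0, 0, 0, -32, -9, 0, 0, 0, -32, -9, 0, 0])

```text
clock: 20.18
tool_pos: [0.5049, 0.1322, 0.1336]
orientation: [150.0, 89.0, -9.2]
force: [0.2, -0.1, -2.5]
opening: 0.0619
```

Request:
arm_command(commands=[0, -32, -9, 0, 0, 0, -25, -9, 0, 0, 0, -15, -4, -1.5, 0, 0, 0, 0, 0, 0])

```text
clock: 20.68
tool_pos: [0.4986, 0.2112, 0.1359]
orientation: [153.5, 89.0, -4.0]
force: [0.6, -0.2, -4.5]
opening: 0.0621
```

```bash
python3 -c "
from h import *
goto(.4992,.212,.08,-157.5)"
```

```text
t20.68 pos [0.4986 0.2112 0.1359] jaw -157.5 q6 -22.3 open 0.0621 tilt [-1.     0.008 -0.016] F [ 0.6 -0.2 -4.5] M [-0.01  0.04  0.  ]
  shift [55.9 -0.9  0. ] turn 0.0 (turned frame shift: see after turn)
```

Request:
arm_command(commands=[12, 0, 0, 0, 0, 15, -0.5, 0, 0, 0, 15, -0.5, 0, 0, 0, 15, 0, 0, 0, 0, 8, 0, 0, 0, 0])

```text
clock: 21.3
tool_pos: [0.4985, 0.2088, 0.0657]
orientation: [147.6, 89.1, -10.0]
force: [-0.5, -0.8, -3.0]
opening: 0.0618
```

Request:
arm_command(commands=[0, 0, 0, 0, 0])

```text
clock: 21.42
tool_pos: [0.4981, 0.2081, 0.0646]
orientation: [141.2, 89.1, -16.4]
force: [-0.8, -0.1, -2.8]
opening: 0.0622
```

```bash
python3 -c "
from h import *
goto(.4992,.212,.07,-157.5)
s=snapshot('top');d=snapshot('side')
cv2.imwrite('pics/c6.png',np.hstack([cv2.resize(d['frame'][140:210,185:255],None,fx=5.7,fy=5.7,interpolation=2),cv2.resize(s['frame'][190:260,115:185],None,fx=5.7,fy=5.7,interpolation=2)]))"
```

```text
t21.43 pos [0.4981 0.2081 0.0646] jaw -157.6 q6 -22.5 open 0.0622 tilt [-1.     0.01  -0.012] F [-0.8 -0.1 -2.8] M [0.04 0.   0.04]
  shift [-5.4 -3.1 -2.5] turn -0.1 (turned frame shift: see after turn)
```

View pics/c6.png

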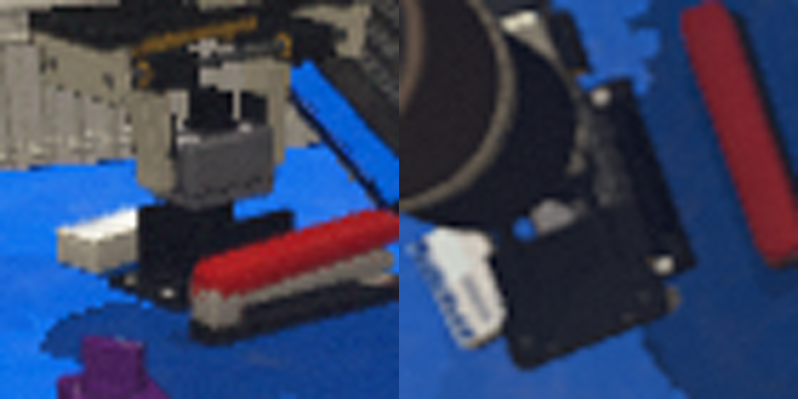

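```bash
python3 -c "
from h import *
d=snapshot('side')
P=[[i*.035,j,.046] for j in(.0325,.0265,-.0265,-.0325) for i in(-1,1)]
print(proj(d,place(P,.4992,.212,np.radians(22.5))).round(1))
C=lambda a,b:(185+a/6-.5,160+b/6-.5)
print(C(147,100),C(244,78),C(309,103))
w=[[.056,.0345,.006],[-.056,.0345,.006],[-.056,-.0345,.006]]
print(proj(d,place(w,.4992,.212,np.radians(22.5))).round(1), C(113,180),C(180,205))
goto(.4992,.212,.065,-157.5)
"
```

```text
[[207.8 176.2]
 [224.2 172.5]
 [208.8 176.6]
 [225.2 172.8]
 [218.1 180.1]
 [234.6 176.2]
 [219.2 180.5]
 [235.7 176.6]]
(209.0, 176.16666666666666) (225.16666666666666, 172.5) (236.0, 176.66666666666666)
[[228.8 182.1]
 [202.8 188.4]
 [214.8 193.3]] (203.33333333333334, 189.5) (214.5, 193.66666666666666)
t21.57 pos [0.4987 0.2089 0.0659] jaw -157.6 q6 -22.5 open 0.0620 tilt [-1.     0.009 -0.014] F [ 0.1  0.8 -3.9] M [0.07 0.09 0.01]
  shift [ 0.9 -2.7 -1.6] turn -0.1 (turned frame shift: see after turn)
```

Request:
arm_command(commands=[2, -1.2, -0.8, 0, 0, 3, -0.7, -0.6, 0, 0])

```text
clock: 21.82
tool_pos: [0.5002, 0.2119, 0.0619]
orientation: [154.5, 88.9, -3.1]
force: [0.4, -0.3, -3.4]
opening: 0.0622
```

```bash
python3 -c "
from h import *
goto(.4995,.211,.0177,-157.5)"
```

```text
t21.82 pos [0.5002 0.2119 0.0619] jaw -157.6 q6 -22.7 open 0.0622 tilt [-1.     0.008 -0.017] F [ 0.4 -0.3 -3.4] M [ 0.07  0.07 -0.01]
  shift [44.2  0.3  1.7] turn -0.1 (turned frame shift: see after turn)
```

Request:
arm_command(commands=[8, 0.1, 0.4, 0, 0])

```text
clock: 21.95
tool_pos: [0.5004, 0.2121, 0.0541]
orientation: [157.4, 88.9, -0.2]
force: [-0.1, 0.5, -3.9]
opening: 0.0621
```

Request:
arm_command(commands=[8, 0, 0.2, 0, 0])

```text
clock: 22.08
tool_pos: [0.5002, 0.212, 0.0455]
orientation: [157.6, 88.9, -0.0]
force: [1.3, 0.1, -4.0]
opening: 0.0617
```

Request:
arm_command(commands=[8, 0, 0.2, 0, 0])

```text
clock: 22.2
tool_pos: [0.5001, 0.2118, 0.0368]
orientation: [156.9, 88.9, -0.7]
force: [-0.1, -0.2, -3.4]
opening: 0.062
```

```bash
python3 -c "
from h import *
goto(.4995,.211,.0177,-157.5)"
```

```text
t22.20 pos [0.5001 0.2118 0.0368] jaw -157.6 q6 -22.7 open 0.0620 tilt [-1.     0.008 -0.018] F [-0.1 -0.2 -3.4] M [ 0.04  0.06 -0.01]
  shift [19.1  0.4  1.2] turn -0.1 (turned frame shift: see after turn)
```

The dimmer has entered between the cheeks without contact. Slow final descent.

Request:
arm_command(commands=[6, 0.2, 0.5, 0, 0])

```text
clock: 22.32
tool_pos: [0.4996, 0.2113, 0.0299]
orientation: [155.2, 88.9, -2.4]
force: [0.4, 0.1, -3.4]
opening: 0.0621
```

Request:
arm_command(commands=[5, 0.1, 0.4, 0, 0])

```text
clock: 22.45
tool_pos: [0.4993, 0.2109, 0.0243]
orientation: [154.2, 88.9, -3.4]
force: [-0.1, 0.2, -2.7]
opening: 0.062
```

Request:
arm_command(commands=[3, 0, 0.1, 0, 0])

```text
clock: 22.58
tool_pos: [0.4991, 0.2107, 0.0209]
orientation: [153.1, 89.0, -4.5]
force: [0.4, 0.2, -3.3]
opening: 0.0621
```

Request:
arm_command(commands=[2, 0, 0, 0, 0])

```text
clock: 22.7
tool_pos: [0.4992, 0.2107, 0.0187]
orientation: [152.9, 89.0, -4.7]
force: [-0.2, -0.8, -1.8]
opening: 0.062
```

Request:
arm_command(commands=[1, 0, 0, 0, 0])

```text
clock: 22.82
tool_pos: [0.4993, 0.2108, 0.0177]
orientation: [153.1, 89.0, -4.5]
force: [-1.7, -0.8, 1.9]
opening: 0.0619
```

Request:
arm_command(commands=[0, 0, 0, 0, 0])

```text
clock: 22.95
tool_pos: [0.4994, 0.2109, 0.0178]
orientation: [153.8, 88.9, -3.8]
force: [0.0, 0.9, -3.4]
opening: 0.062
```

Request:
arm_command(commands=[0.8, 0, 0, 0, 0, 0, 0, 0, 0, 100, 0, 0, 0, 0, 100, 0, 0, 0, 0, 100])

```text
clock: 23.45
tool_pos: [0.5007, 0.2119, 0.0188]
orientation: [159.6, 88.8, 2.1]
force: [-0.5, -0.5, -0.5]
opening: 0.0851
```

Request:
arm_command(commands=[-10, 0, 0, 0, 100, -15, 0, 0, 0, 100, -20, 0, 0, 0, 100, -20, 0, 0, 0, 100, -20, 0, 0, 0, 100])

```text
clock: 24.08
tool_pos: [0.4987, 0.2115, 0.1091]
orientation: [158.5, 88.8, 0.9]
force: [0.3, 0.2, -0.2]
opening: 0.0875
```

Request:
arm_command(commands=[-30, 0, 0, 0, 100, -30, 0, 0, 0, 100, 0, 50, 10, 0, 100, 0, 50, 10, 0, 100, 0, 50, 10, 0, 100])

```text
clock: 24.7
tool_pos: [0.5292, 0.0617, 0.1807]
orientation: [169.4, 88.2, 12.3]
force: [1.3, 0.3, -0.5]
opening: 0.0878
```

Request:
arm_command(commands=[0, 50, 0, 0, 100, 0, 40, 0, 0, 100, 0, 0, 0, 0, 100])

```text
clock: 25.08
tool_pos: [0.5652, -0.0268, 0.1858]
orientation: [169.7, 87.9, 12.4]
force: [-0.5, 0.6, 0.2]
opening: 0.0872
```

```bash
python3 -c "
from h import *
goto(.4992,.211,.08,-157.5)
s=snapshot('top');d=snapshot('side')
cv2.imwrite('pics/top7.png',s['frame'])
cv2.imwrite('pics/c7.png',np.hstack([cv2.resize(d['frame'][150:210,185:245],None,fx=6.6,fy=6.6,interpolation=2),cv2.resize(s['frame'][193:253,120:180],None,fx=6.6,fy=6.6,interpolation=2)]))"
```

```text
t25.07 pos [ 0.5652 -0.0268  0.1858] jaw -157.3 q6 5.4 open 0.0872 tilt [-0.999  0.007 -0.036] F [-0.5  0.6  0.2] M [0.06 0.19 0.08]
  shift [ 105.2 -245.6  -27.2] turn 0.2 (turned frame shift: see after turn)
```

View pics/c7.png

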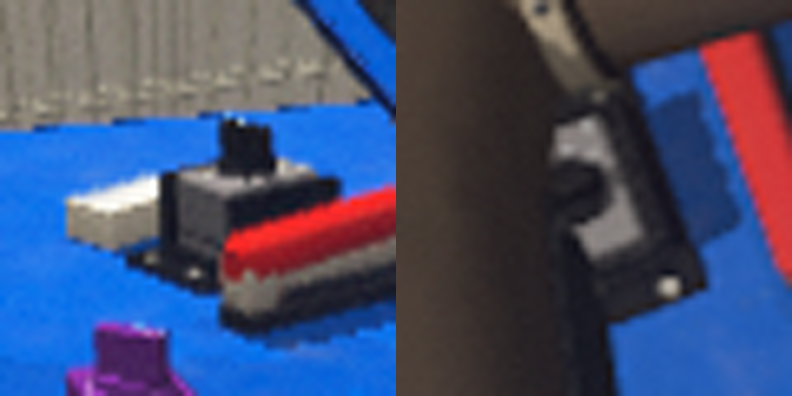

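The side crop shows the dimmer home in the cradle, its grey top just above the cheek (245,180) and the knob bar at (245,145). The top crop agrees. The pointer was about 82° from the dimmer's x axis, so the bar is now near yaw 104°. I'll grip it across at jaw -166°.

Request:
arm_command(commands=[0, -30, -4, 0, 60, 0, -35, -4, 0, 60, 0, -35, -4, 0, 40, 0, -35, -4, 0, 40, 0, -35, -4, 0, 40])

```text
clock: 25.8
tool_pos: [0.5134, 0.147, 0.1882]
orientation: [172.1, 87.7, 15.0]
force: [0.0, 0.0, -0.3]
opening: 0.0431
```

Request:
arm_command(commands=[0, -35, -4, 0, 40, 0, -30, -4, 0, 40, 5, 0, 0, 4, 40, 10, 0, 0, 4, 40])

```text
clock: 26.3
tool_pos: [0.4913, 0.2194, 0.1762]
orientation: [-176.1, 87.5, 19.3]
force: [0.4, -1.1, 0.5]
opening: 0.0349
```

```bash
python3 -c "
from h import *
goto(.4992,.211,.1,-166)"
```

```text
t26.30 pos [0.4913 0.2194 0.1762] jaw -164.6 q6 -31.1 open 0.0349 tilt [-0.999 -0.003 -0.044] F [ 0.4 -1.1  0.5] M [-0.02  0.08  0.01]
  shift [76.4 10.4 -2.1] turn 1.4 (turned frame shift: see after turn)
```

Request:
arm_command(commands=[14, 2, -1, 0, 40, 14, 2, -1, 0, 40, 14, 2, -1, 0, 40, 14, 2, 0, 0, 40, 14, 2, 0, 1, 40])

```text
clock: 26.92
tool_pos: [0.4989, 0.2126, 0.103]
orientation: [-174.4, 87.4, 20.3]
force: [-0.0, -0.3, -0.4]
opening: 0.0349
```

```bash
python3 -c "
from h import *
goto(.4992,.211,.1,-166);print(get_obs()['joint_pos'].round(2))"
```

```text
t26.93 pos [0.4989 0.2126 0.103 ] jaw -165.3 q6 -30.8 open 0.0349 tilt [-0.999 -0.004 -0.044] F [-0.  -0.3 -0.4] M [ 0.01  0.11 -0.02]
  shift [3.  1.6 0.3] turn 0.7 (turned frame shift: see after turn)
[ 44.57  13.34 -28.16   1.46 -46.18 -30.85]
```

Tool tilt is 2.5°. I'll try a fast rise with a tapered stop to bring it back toward vertical.

Request:
arm_command(commands=[-50, 0, 0, 0, 40, -50, 0, 0, 0, 40, -35, 0, 0, 0, 40, -20, 0, 0, 0, 40, -8, 0, 0, 0, 40])

```text
clock: 27.55
tool_pos: [0.4919, 0.208, 0.264]
orientation: [-179.5, 87.9, 14.9]
force: [0.4, 0.0, -1.1]
opening: 0.0351
```

Request:
arm_command(commands=[8, 0, 0, 0, 40])

```text
clock: 27.68
tool_pos: [0.4926, 0.2083, 0.2559]
orientation: [-178.4, 87.8, 15.9]
force: [-0.3, 0.3, -1.8]
opening: 0.035
```

Request:
arm_command(commands=[14, 0, 0, 0, 40, 14, 0, 0, 0, 40])

```text
clock: 27.92
tool_pos: [0.4927, 0.2079, 0.2237]
orientation: [-179.9, 88.0, 14.4]
force: [0.1, 0.0, 0.1]
opening: 0.0348
```

Request:
arm_command(commands=[14, 0, 0, 0, 40, 14, 0, 0, 0, 40])

```text
clock: 28.18
tool_pos: [0.493, 0.2076, 0.1918]
orientation: [177.6, 88.2, 11.9]
force: [0.8, -0.7, 1.1]
opening: 0.035
```

Request:
arm_command(commands=[14, 0, 0, 0, 40, 14, 0, 0, 0, 40])

```text
clock: 28.42
tool_pos: [0.4937, 0.2076, 0.1614]
orientation: [176.8, 88.2, 11.1]
force: [-0.5, 0.2, 0.1]
opening: 0.0346
```

```bash
python3 -c "
from h import *
goto(.4992,.211,.1,-166);print(get_obs()['joint_pos'].round(2))"
```

```text
t28.43 pos [0.4937 0.2076 0.1614] jaw -165.7 q6 -30.9 open 0.0346 tilt [-1.     0.002 -0.031] F [-0.5  0.2  0.1] M [ 0.04  0.09 -0.01]
  shift [61.5 -2.  -4.3] turn 0.3 (turned frame shift: see after turn)
[ 44.53   9.5  -24.06   1.19 -54.97 -30.89]
```

Request:
arm_command(commands=[-50, 0, 0, 0, 40, -50, 0, 0, 0, 40, -40, 0, 0, 0, 40, -20, 0, 0, 0, 40, -8, 0, 0, 0, 40])

```text
clock: 29.05
tool_pos: [0.4883, 0.2064, 0.329]
orientation: [170.3, 88.5, 4.6]
force: [0.3, 1.0, -0.0]
opening: 0.0348
```

Request:
arm_command(commands=[8, 0, 0, 0, 40, 14, 0, 0, 0, 40, 14, 0, 0, 0, 40, 14, 0, 0, 0, 40, 14, 0, 0, 0, 40])

```text
clock: 29.68
tool_pos: [0.4887, 0.2058, 0.2566]
orientation: [164.0, 88.8, -1.7]
force: [0.1, -0.2, -0.3]
opening: 0.0353
```

Request:
arm_command(commands=[14, 0, 0, 0, 40, 14, 0, 0, 0, 40, 14, 0, 0, 0, 40, 14, 0, 0, 0, 40, 14, 0, 0, 0, 40])

```text
clock: 30.3
tool_pos: [0.4902, 0.2057, 0.1813]
orientation: [163.2, 88.8, -2.5]
force: [0.6, -0.0, 1.5]
opening: 0.0351
```

Request:
arm_command(commands=[14, 0, 0, 0, 40, 14, 0, 0, 0, 40, 14, 0, 0, 0, 40, 14, 0, 0, 0, 40, 14, 0, 0, 0, 40])

```text
clock: 30.92
tool_pos: [0.4919, 0.2057, 0.1064]
orientation: [163.6, 88.8, -2.1]
force: [0.3, -0.2, -0.3]
opening: 0.035
```

```bash
python3 -c "
from h import *
goto(.4992,.211,.1,-166)"
```

```text
t30.93 pos [0.4919 0.2057 0.1064] jaw -165.7 q6 -31.0 open 0.0350 tilt [-1.     0.006 -0.021] F [ 0.3 -0.2 -0.3] M [ 0.07  0.04 -0.  ]
  shift [ 6.6 -3.4 -8.2] turn 0.3 (turned frame shift: see after turn)
```

Request:
arm_command(commands=[8, -1.5, -4, 0, 40, 8, -1.5, -4, 0, 40, 8, 0, 0, 0, 40])

```text
clock: 31.3
tool_pos: [0.5002, 0.211, 0.0805]
orientation: [162.6, 88.8, -3.2]
force: [0.5, -0.1, -0.4]
opening: 0.0352
```

```bash
python3 -c "
from h import *
goto(.4994,.2109,.058,-166)"
```

```text
t31.30 pos [0.5002 0.211  0.0805] jaw -165.7 q6 -30.8 open 0.0352 tilt [-1.     0.006 -0.02 ] F [ 0.5 -0.1 -0.4] M [0.04 0.06 0.01]
  shift [22.5 -0.2  1.2] turn 0.3 (turned frame shift: see after turn)
```

Request:
arm_command(commands=[8, 0, 0.4, 0, 40, 8, 0, 0.4, 0, 40, 6, 0, 0.4, 0, 40])

```text
clock: 31.68
tool_pos: [0.4995, 0.2106, 0.0571]
orientation: [162.9, 88.8, -2.8]
force: [1.2, 1.0, -0.1]
opening: 0.0355
```

Request:
arm_command(commands=[0, 0, 0, 0, 0, 0, 0, 0, 0, 0, 0, 0, 0, 0, 0, 0, 0, 0, 0, 0])

```text
clock: 32.17
tool_pos: [0.4992, 0.2104, 0.0571]
orientation: [161.8, 88.8, -3.9]
force: [-0.8, 0.3, -1.0]
opening: 0.0095
```

```bash
python3 -c "
from h import *
goto(.4994,.2109,.058,-166)"
```

```text
t32.17 pos [0.4992 0.2104 0.0571] jaw -165.7 q6 -31.0 open 0.0095 tilt [-1.     0.007 -0.02 ] F [-0.8  0.3 -1. ] M [-0.11  0.27  0.02]
  shift [-0.9 -0.4 -0.3] turn 0.3 (turned frame shift: see after turn)
```

Bar gripped at 9.5 mm. Turning anticlockwise, which is a negative turn about the downward tool x.

Request:
arm_command(commands=[0, 0, 0, -6, 0, 0, 0, 0, -6, 0, 0, 0, 0, -6, 0])

```text
clock: 32.55
tool_pos: [0.4987, 0.2108, 0.0571]
orientation: [146.3, 88.8, -1.0]
force: [0.3, 0.0, -1.0]
opening: 0.0093
```

```bash
python3 -c "
from h import *
goto(.4994,.2109,.058,-166)"
```

```text
t32.55 pos [0.4987 0.2108 0.0571] jaw -147.2 q6 -12.5 open 0.0093 tilt [-1.     0.012 -0.017] F [ 0.3  0.  -1. ] M [ 0.14  0.17 -0.03]
  shift [-0.9  0.3 -0.6] turn 18.8 (turned frame shift: see after turn)
```

Request:
arm_command(commands=[0, 0, 0, -9, 0, 0, 0, 0, -9, 0, 0, 0, 0, -9, 0, 0, 0, 0, -9, 0, 0, 0, 0, -9, 0])

```text
clock: 33.17
tool_pos: [0.4986, 0.211, 0.0572]
orientation: [102.8, 88.8, 2.0]
force: [0.1, 0.2, -2.1]
opening: 0.0101
```

```bash
python3 -c "
from h import *
goto(.4994,.2109,.058,-166)"
```

```text
t33.17 pos [0.4986 0.211  0.0572] jaw -100.8 q6 34.0 open 0.0101 tilt [-1.     0.02  -0.005] F [ 0.1  0.2 -2.1] M [-0.01  0.11 -0.  ]
  shift [-0.8  0.9 -0. ] turn 65.2 (turned frame shift: see after turn)
```

Request:
arm_command(commands=[0, 0, 0, -8, 0, 0, 0, 0, -8, 0, 0, 0, 0, -8, 0, 0, 0, 0, -8, 0, 0, 0, 0, -8, 0])

```text
clock: 33.8
tool_pos: [0.4984, 0.2112, 0.0573]
orientation: [64.4, 88.8, 4.9]
force: [0.4, 0.2, -1.6]
opening: 0.0098
```

```bash
python3 -c "
from h import *
goto(.4994,.2109,.058,-166)"
```

```text
t33.80 pos [0.4984 0.2112 0.0573] jaw -59.5 q6 75.4 open 0.0098 tilt [-1.     0.019  0.009] F [ 0.4  0.2 -1.6] M [-0.06  0.12 -0.12]
  shift [-0.6  0.7  0.8] turn -73.5 (turned frame shift: see after turn)
```

Request:
arm_command(commands=[0, 0, 0, -7, 0, 0, 0, 0, -7, 0, 0, 0, 0, -7, 0])

```text
clock: 34.17
tool_pos: [0.4982, 0.2112, 0.0574]
orientation: [43.9, 88.8, 6.1]
force: [0.9, 0.3, -1.3]
opening: 0.0099
```

```bash
python3 -c "
from h import *
goto(.4994,.2109,.058,-166)"
```

```text
t34.17 pos [0.4982 0.2112 0.0574] jaw -37.8 q6 97.1 open 0.0099 tilt [-1.     0.015  0.015] F [ 0.9  0.3 -1.3] M [-0.1   0.11 -0.07]
  shift [-0.6  0.5  1.1] turn -51.8 (turned frame shift: see after turn)
```

Request:
arm_command(commands=[0, 0, 0, -7, 0, 0, 0, 0, -7, 0, 0, 0, 0, -7, 0])

```text
clock: 34.55
tool_pos: [0.4981, 0.2111, 0.0575]
orientation: [23.1, 88.8, 6.9]
force: [4.4, -3.7, -1.9]
opening: 0.0098
```

```bash
python3 -c "
from h import *
goto(.4994,.2109,.058,-166)"
```

```text
t34.55 pos [0.4981 0.2111 0.0575] jaw -16.1 q6 118.8 open 0.0098 tilt [-1.     0.008  0.019] F [ 4.4 -3.7 -1.9] M [-1.49 -1.94 -0.37]
  shift [-0.5  0.2  1.3] turn -30.1 (turned frame shift: see after turn)
```

Request:
arm_command(commands=[0, 0, 0, -4, 0])

```text
clock: 34.67
tool_pos: [0.4988, 0.2108, 0.0576]
orientation: [18.5, 88.7, 6.5]
force: [6.6, -3.4, -3.5]
opening: 0.0102
```

```bash
python3 -c "
from h import *
goto(.4994,.2109,.058,-166)"
```

```text
t34.67 pos [0.4988 0.2108 0.0576] jaw -12.0 q6 122.9 open 0.0102 tilt [-1.     0.007  0.021] F [ 6.6 -3.4 -3.5] M [-1.56 -2.12 -0.67]
  shift [-0.4  0.2  0.6] turn -26.0 (turned frame shift: see after turn)
```

The moment about z grows to -0.67 Nm after about 152° of turn, so this is the stop. Releasing and backing off to check.

Request:
arm_command(commands=[0, 0, 0, 0, 40, 0, 0, 0, 0, 40, 0, 0, 0, 0, 40])

```text
clock: 35.05
tool_pos: [0.4991, 0.211, 0.058]
orientation: [20.0, 88.7, 7.9]
force: [0.0, 0.4, 0.1]
opening: 0.0326
```

Request:
arm_command(commands=[-10, 0, 0, 0, 40, -15, 0, 0, 0, 40, -20, 0, 0, 0, 40, -25, 0, 0, 0, 40, -25, 0, 0, 0, 40])

```text
clock: 35.67
tool_pos: [0.4964, 0.2106, 0.1585]
orientation: [18.9, 88.7, 6.8]
force: [0.3, 0.8, -0.1]
opening: 0.0347
```

```bash
python3 -c "
from h import *
goto(.60,-.10,.2,-12)"
```

```text
t35.67 pos [0.4964 0.2106 0.1585] jaw -12.1 q6 123.0 open 0.0347 tilt [-1.     0.007  0.021] F [ 0.3  0.8 -0.1] M [-0.06 -0.17  0.05]
  shift [ -40.  -281.7  167.3] turn -0.1 (turned frame shift: see after turn)
```

Request:
arm_command(commands=[-8, -35, 12, 0, 40, -8, -45, 15, 0, 40, -8, -45, 15, 0, 40, 0, -45, 15, 0, 40, 0, -45, 15, 0, 40])

```text
clock: 36.3
tool_pos: [0.5243, -0.0166, 0.1929]
orientation: [26.5, 88.0, 14.8]
force: [0.9, 0.6, 0.9]
opening: 0.0349
```

Request:
arm_command(commands=[0, -45, 15, 0, 40, 0, -45, 15, 0, 40, 0, -45, 15, 0, 40, 0, -35, 15, 0, 40, 0, -15, 0, 0, 40])

```text
clock: 36.92
tool_pos: [0.5464, -0.2182, 0.1994]
orientation: [24.0, 87.5, 12.2]
force: [-0.5, 0.5, 0.8]
opening: 0.0351
```

```bash
python3 -c "
from h import *
s=snapshot('top');d=snapshot('side');goto(.6,-.1,.2,-12)
cv2.imwrite('pics/top8.png',s['frame'])
cv2.imwrite('pics/c8.png',np.hstack([cv2.resize(d['frame'][150:210,185:245],None,fx=6.6,fy=6.6,interpolation=2),cv2.resize(s['frame'][193:253,120:180],None,fx=6.6,fy=6.6,interpolation=2)]))"
```

```text
t37.02 pos [ 0.5458 -0.2175  0.1993] jaw -11.8 q6 171.7 open 0.0351 tilt [-0.999  0.018  0.04 ] F [-0.4  0.4  0.1] M [-0.06  0.06  0.04]
  shift [  2.7 126.1  29. ] turn 0.2 (turned frame shift: see after turn)
```

View pics/c8.png

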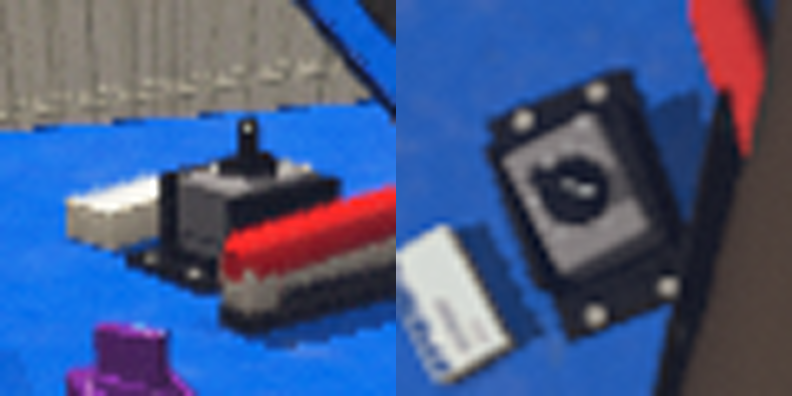

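The dimmer sits level and home in the cradle, and the pointer has gone round to the lower right (top crop 580,190). I'll check numerically that the neighbours haven't moved and measure the dimmer's seat and pointer.

```bash
python3 -c "
from h import *
a=cv2.cvtColor(cv2.imread('pics/top0.png'),6).astype(np.float32);b=cv2.cvtColor(cv2.imread('pics/top8.png'),6).astype(np.float32)
c=cv2.cvtColor(cv2.imread('pics/side0.png'),6).astype(np.float32);d=cv2.cvtColor(snapshot('side')['frame'],6).astype(np.float32)
def m(A,B,n,x,y,w,h):
    r=cv2.matchTemplate(B[y-6:y+h+6,x-6:x+w+6],A[y:y+h,x:x+w],5);_,v,_,l=cv2.minMaxLoc(r);print(n,v.__round__(3),l[0]-6,l[1]-6)
m(a,b,'staplebox',118,226,20,26);m(a,b,'parcel',270,238,48,36);m(a,b,'label',236,130,36,36)
m(c,d,'s parcel',205,210,45,40);m(c,d,'s tape',272,207,36,30);m(c,d,'s stapler',217,174,42,26);m(c,d,'s staplebox',193,175,16,12);m(c,d,'s label',304,176,34,42);m(c,d,'s torch',288,290,45,48)
# dimmer top + pointer
s=snapshot('top');x,y,w,h=win=(134,205,36,36);hsv=cv2.cvtColor(s['frame'],40)[y:y+h,x:x+w]
k=((hsv[...,1]<70)&(hsv[...,2]>75)).astype(np.uint8)
print('\n'.join(''.join('.#'[v] for v in r) for r in k))
"
```

```text
staplebox 0.847 0 0
parcel 0.987 0 0
label 0.482 0 0
s parcel 0.991 0 0
s tape 0.95 0 0
s stapler 0.831 0 0
s staplebox 0.71 0 0
s label 0.999 0 0
s torch 1.0 0 0
................#...................
..............####..................
...............###..................
................#...................
.....#..............................
....###......###....................
....###.....#####...................
....##....#######...................
........##########..................
......############..................
....###############.................
...################.................
..#########.....####................
..#####.##.......###................
...####...........##................
....##.....##......##...............
....###....#####...##...............
.....###.....###...##...............
.....###...........####.............
......###.........#####.............
......###........#######............
.......###.....#########............
.......#################............
........###############.............
........##############..............
.........###########................
.........#########..................
..........######....................
..........####......................
....................................
..........................##........
..........................##........
..........................##........
....................................
#..............##...................
#..............###..................
```

```bash
python3 -c "
from plant import *
print(close_job())"
```

```text
the job is handed in; nothing more can be done
None
```

The dimmer is in its charging cradle, released, with its knob turned to the off stop. I handed the job in at about 37 s.

**What I did:** I lifted the dimmer out of the gap by its long sides and set it down on open bench. I regripped it by its end faces and lowered it into the cradle; contact there was about 5 N, and setting it down on the bench had read about 25 N. After releasing it, I gripped the bar knob and turned it anticlockwise about 154°. By then the twist on the wrist had risen from about 0.1 to 0.67 Nm, so I took that as the stop.

**What the last checks showed:**
- **Seating:** both cameras show the dimmer level and home, and the robot touching nothing near it.
- **Neighbours:** image matching of the parcel, tape roll, stapler, staple box, label roll and torch gave no shift. Some matches were weaker: staple box 0.71 in the side view, and label roll 0.48 from above because the arm was partly in the way (0.999 from the side).

**What was not perfect:**
- Pushing against the stop turned the dimmer about 4–5° anticlockwise within the cradle's clearance, and I left it like that.
- I judged the off stop by the rise in twist and the pointer's position. I did not grip the knob again to confirm it.
- The tool tilted by up to about 2.5° during fast moves; it was about 1° for the insertion and the knob grip.

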